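Index the swivel vise over the chip tray and relock it

TASK

Swing the blue swivel vise round so that the end of its aluminium bracket hangs over the yellow chip tray, ready for filing: pull up the red T-knob of the locking plunger, twist it so that it stays out by itself and let go of it, swing the vise by its black upright handle, then twist the knob back so that the plunger drops fully home and the vise is locked there. Leave the tools and everything else on the bench where they lie, and take the hand away.

Things in the scene. Friction and masses are not known exactly. Their poses are not given: they have to be found in the camera images.
- fixture: Grey round swivel base fixed to the bench, radius 102, 16 thick. Origin: centre of its underside, on the vertical swivel axis. +x: where the bracket points in the middle notch; +y: towards the plunger, whose axis is at x 0, y 90 mm. Arm over the rim (top 60 high, on a post at y 118 to 140) carries a collar 32 x 37.5, top 84 high, slotted along x. Turned up to 0.3 rad from the world axes.
- vise (a joint): Swivel angle, rad, + anticlockwise from above, travel -0.95 to 0.95. Starts locked in the middle notch at 0; other notches at +0.70 (bracket over the tray on the fixture's +y side) and -0.70. Friction 0.12 N m, stays where left, no stop at a notch. The pin's round tip draws the vise in from about 0.04 rad off; further off it rests on the rim and drops in once the vise is turned to the notch.
- plunger (a joint): Lift of the sprung locking plunger, m: 0 fully home in a notch, about 0.010 when its tip rests on the rim beside a notch, about 0.014 when held out, 0.022 at the stop. The spring pushes it down with 8 N when home, 12 N at the stop.
- knob (a joint): Twist of the red T-knob about the vertical plunger axis, rad, + anticlockwise from above, 0 to 1.45 (stop). Its brass cross pin sits in the collar's slot: no twist until lifted over 14 mm (lift about 18). Lifted and twisted past 0.7 (best 1.3 to 1.4), the pin rests on the collar and the knob stays out when let go. Twisted back to 0, the spring drives it down.
- knob_grip (a point): Centre of the red T-knob's grip, a bar 46 mm long along the point's x (the fixture's x at twist 0; turns with the knob), 12 wide, 24 tall, so 12 above and below this point; 110 mm above the bench when home. Grip it from above across the 12 mm.
- handle_grip (a point): On the axis of the vise's upright black handle, a round grip 26 mm in diameter from 80 to 142 mm above the bench; this point is 112 high and 118 mm from the swivel axis, opposite the bracket (fixture -x at swivel angle 0). It swings with the vise. The jaws are 85 high, the bracket 90.
- bracket_end (a point): Middle of the end face of the aluminium bracket clamped in the vise, 175 mm from the swivel axis and 78 mm above the bench; it swings with the vise.
- chip_tray_in (a point): Centre of the inner floor of the yellow chip tray, 100 x 100 x 24 mm, fixed, some swarf in it. It stands about 175 mm from the swivel axis, 0.70 rad to the +y or to the -y side of the fixture's +x; the blue tray is on the other side.
- parts_tray_in (a point): Centre of the inner floor of the blue parts tray, 100 x 100 x 24 mm, fixed, with a small aluminium blank in it: not the one to use.
- blank: Bystander: small aluminium part, 50 x 20 x 24 mm, in the blue tray. Leave it.
- file: Bystander: flat file with an orange handle, 220 mm long, 17 mm high, lying beside the fixture on its -y side. Leave it.
- mug: Bystander: white mug, 90 mm high. Leave it.
- oil: Bystander: yellow oil bottle, 130 mm high. Leave it.
- hammer: Bystander: hammer lying on the bench. Leave it.
- driver: Bystander: screwdriver lying on the bench. Leave it.
- brush: Bystander: brush lying on the bench. Leave it.
Not all that is in view belongs to the job. What is shaped like the part that bears chip_tray_in but green or turquoise is not meant.

How it is judged:
By the outcome, as a careful person would: the job done as asked, in the order asked, and still so for the second after the job is handed in, with the robot touching nothing.
It also fails if it takes over 72 s, if anything falls off the work surface, if the arm or the gripper's body presses on something with over 40 N, if the wrist force passes 120 N, or if a joint passes its speed limit or range.

ROBOT

A 7-joint arm with a two-finger parallel gripper is mounted at the origin on the work surface. World frame = base frame: x ahead of the robot, y to its left, z up, the work surface at z = 0. Lengths are in m, angles in rad, forces in N, time in s.
With the tool pointing down it reaches from about 0.4 to 0.85 m from the base axis. Payload 10.4 kg.
Tool frame: the origin (TCP) lies midway between the tips of the shut fingers; the grasp point (between the pads) lies 19 mm behind it; z points along the fingers, y is the line along which they close (so a half turn about z gives the same grasp; the last joint's range is limited). The gripper opens to 87 mm and grips with 3 to 60 N. Pads are 19 mm wide; open, the fingers measure 117 mm over their backs; the gripper's body (75 mm by 190 mm) begins 51 mm behind the grasp point.
Start: joints at [-1.237, 0.332, -0.065, 1.46, 0.022, 1.35, -0.088], TCP at [0.218, 0.586, 0.223] pointing down, gripper open.
Joint ranges: [-2.6, 2.6], [-0.5, 2.12], [-1.47, 1.34], [0.16, 2.42], [-1.27, 4.41], [0.06, 2.06], [-2.6, 2.6]. Speed limits (rad/s): [2.22, 2.22, 2.79, 2.79, 3.14, 3.14, 3.14].

INTERFACE

Orientations are given as a unit quaternion [x, y, z, w].
In Python, from bench import r gives the robot as it stands.
- The arm moves only by the tool arm_command, never from a script. Its argument "moves" is one flat list of numbers, 4 for each row, row after row: the shift along the tool's x, y, z in cm, then the turn about the tool's z in degrees. A call has 1 to 12 rows; each row shifts and turns the commanded pose from where the row before left it, along the tool's axes as they then stand; what a row does not reach is not made up. A row lasts 1/12 s, in which the tool goes at most 41.7 mm and 7.16 degrees, less where a joint would pass 70% of its speed; a pose out of reach is approached as far as the arm can. A call with a gripper value outside its range is refused whole. "fingers" is the opening in per cent of the stroke, from 0 (shut) to 100 (fully open), set as the call begins (left out, the last holds). The fingers move at their own pace and stop on an object; "squeeze" is the grip in N (left out, the last holds). Time passes only in rows, so rows that do not move let the fingers close. It gives the time, the measured TCP pose, the force, the opening and the grip force at its end, in the units of the state.
- r.read_state(): the state, without advancing time (a new reading comes with each control period).
- r.camera(name): name is "scene" or "top" or "wrist"; returns the picture (420x560x3 uint8, red, green, blue); there is no depth.
- r.camera_info(name): a dict with "fx", "fy", "cx", "cy" (pixels), "k1" (the pictures are not rectified: a ray, as slopes to the right and down, at radius r is drawn at 1 + k1 r^2 times it, then the intrinsics apply), "origin" and "attitude" of the camera in the world. Camera axes: x right, y up, looking along -z (the intrinsics and any distortion apply to the point x, -y, -z); pixel columns grow to the right and rows downward; lengths in m; the calibration is good to about 2 mm. A picture is of the moment at which its call begins: read the wrist's pose just before it. camera_info takes no time and is no camera call; for the wrist camera it gives the pose at the moment of the call.
- r.close_job(): hands the job in; it is judged then, once.
The state is a dict: "time": time; "joint_positions": joint angles; "joint_vel": joint speeds; "joint_torque": joint torques, N m; "ee_pos": TCP position; "eef_rot": TCP orientation; "ft_force": force on the tool from outside, world axes, zero at the start; "torque": the same for the moment, N m; "width": finger opening in m; "grip_force": force on a finger pad.
Only numpy, scipy, OpenCV 4.12 (cv2) and the standard library are available. Lean on these libraries where they do the work, as an engineer would, in place of code of your own. Each camera call takes 0.05 s, during which the arm holds its last target. There are 200 camera calls.

## Working session

There is one attempt and no reset: what is moved stays moved. The work goes in short steps, Python scripts to look and compute and a tool call to move; the robot and the scene stay as the last step left them, time stands still between calls to the robot, and variables do not carry over. Pictures are saved under pics/ and viewed, at most 10 in all, crops included, and the job is handed in when it is done.

Besides the shell and the picture viewer there is one more tool, called after "Call:" as name(argument=value, ...), one argument or row to a line, values as JSON. arm_command: Moves the arm, as the interface text tells. Its arguments: {"type":"object","properties":{"moves":{"type":"array"},"fingers":{"type":"number"},"squeeze":{"type":"number"}},"required":["moves"]}

```bash
ls; mkdir -p pics; cat > h.py <<'E'
import numpy as np,cv2,json
from scipy.spatial.transform import Rotation as R
from bench import r
def info(n):
    i=r.camera_info(n); a=np.array(i["attitude"],float)
    i["Rm"]=a if a.shape==(3,3) else R.from_quat(a).as_matrix()
    i["o"]=np.array(i["origin"],float); return i
def ray(i,u,v):
    d=np.array([(u-i["cx"])/i["fx"],(v-i["cy"])/i["fy"]]);s=d.copy()
    for _ in range(20): s=d/(1+i["k1"]*(s@s))
    return i["Rm"]@np.array([s[0],-s[1],-1.])
def atz(i,u,v,z):
    d=ray(i,u,v); return i["o"]+d*(z-i["o"][2])/d[2]
def proj(i,p):
    q=i["Rm"].T@(np.array(p)-i["o"]); s=np.array([q[0],-q[1]])/-q[2]; s=s*(1+i["k1"]*(s@s))
    return s[0]*i["fx"]+i["cx"],s[1]*i["fy"]+i["cy"]
def tri(obs):
    A=np.zeros((3,3));b=np.zeros(3)
    for i,u,v in obs:
        d=ray(i,u,v);d/=np.linalg.norm(d);P=np.eye(3)-np.outer(d,d);A+=P;b+=P@i["o"]
    return np.linalg.solve(A,b)
def snap(n,f):
    im=r.camera(n)[:,:,::-1].copy(); cv2.imwrite("pics/"+f+".png",im); return im
E
python3 - <<'E'
from h import *
a=snap("scene","scene0");b=snap("top","top0")
for n in("scene","top","wrist"):
    i=r.camera_info(n);print(n,i)
E
```

```text
pics
scene {'fx': 400.1556044191575, 'fy': 400.1556044191575, 'cx': 281.0213478069286, 'cy': 203.39631057888502, 'k1': 0.033740920660448356, 'origin': array([ 1.33225347, -0.85333517,  0.97867135]), 'attitude': array([0.40267166, 0.16248045, 0.32226178, 0.84119141])}
top {'fx': 466.96644569488177, 'fy': 466.96644569488177, 'cx': 285.7620082289822, 'cy': 206.70596201257817, 'k1': 0.042467241286454696, 'origin': array([ 0.34295655, -0.00196615,  1.43585548]), 'attitude': array([ 0.05232196, -0.05774135, -0.7023807 ,  0.70752364])}
wrist {'fx': 378.16946127707104, 'fy': 378.16946127707104, 'cx': 285.6989944459153, 'cy': 200.71909117721944, 'k1': -0.026291184542648224, 'origin': array([0.14125018, 0.61365524, 0.38381044]), 'attitude': array([-0.1241951 , -0.08523794,  0.56390978,  0.81198265])}
```

View pics/scene0.png

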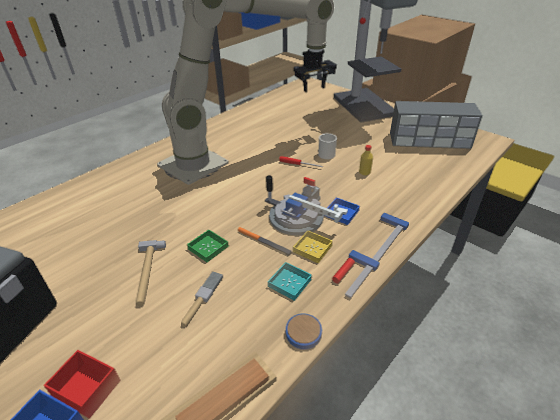

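View pics/top0.png

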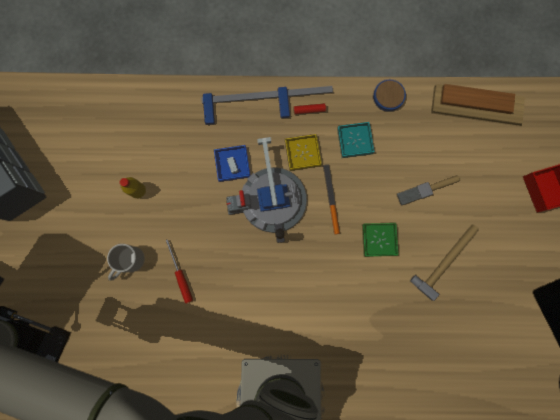

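Top view: the base is at about (274,200), the red knob at (240,200) and the black handle at (280,234). The bracket end is at (265,140), the yellow tray at (304,152), so on the fixture's -y side, and the blue tray at (233,163).

Things that could be mistaken for what I want:
- **Yellow tray:** turquoise (356,140), green (380,240) and blue (233,163) trays.
- **Red knob:** red screwdriver (184,288) and red clamp handle (310,108).

I'll check my choices in close crops.

```bash
python3 - <<'E'
import cv2,numpy as np
a=cv2.imread("pics/scene0.png")[165:265,250:370];b=cv2.imread("pics/top0.png")[125:250,205:345]
a=cv2.resize(a,(600,500),interpolation=cv2.INTER_CUBIC)
b=cv2.resize(b,(672,600),interpolation=cv2.INTER_CUBIC)
cv2.imwrite("pics/c1.png",a);cv2.imwrite("pics/c2.png",b)
E
```

```text
(no output)
```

View pics/c1.png

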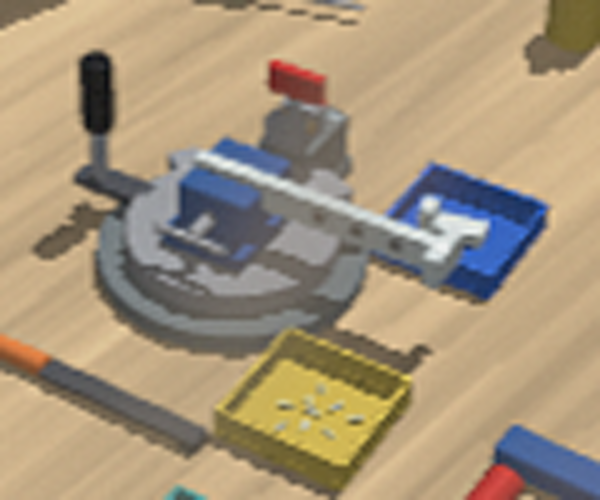

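View pics/c2.png

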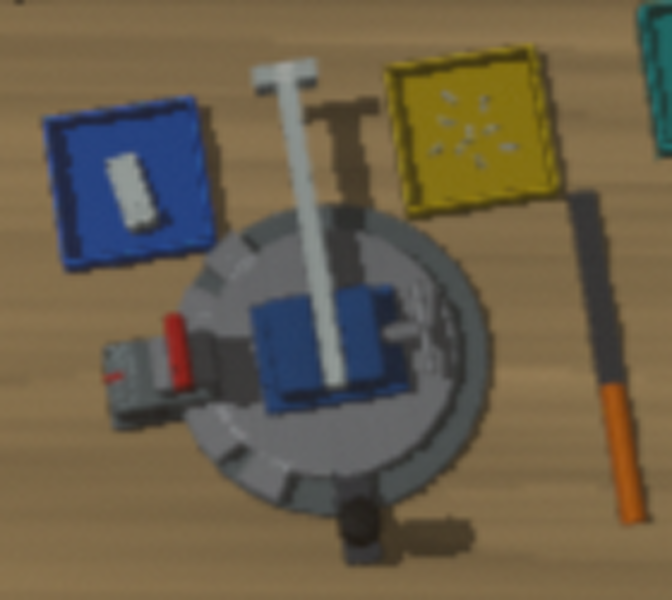

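Both crops confirm the choices: yellow tray with swarf, red T-bar on the collar, black handle opposite the bracket. Now to measure.

```bash
python3 - <<'E'
from h import *
s=info("scene");t=info("top")
S=lambda x,y:(s,250+x/5-.4,165+y/5-.4)
T=lambda x,y:(t,205+x/4.8-.4,125+y/4.8-.4)
k=tri([S(298,83),T(178,352)]);h=tri([S(96,56),T(360,522)])
y=[atz(*S(312,410),.005),atz(*T(473,130),.005)]
b=[atz(*S(207,155),.09),atz(*T(334,382),.09)] # bracket back end
e=tri([S(462,232),T(285,75)])
c=atz(*T(335,358),.016)
print("knob",k,"handletop",h,"tray",y,"brk",b,"end",e,"base",c)
hz=h.copy();kk=k
print("handle->end angle",np.arctan2(*(e-h)[[1,0]]))
print(r.read_state()['ee_pos'],r.read_state()['eef_rot'])
E
```

```text
knob [0.57639385 0.11597757 0.10755146] handletop [0.47196877 0.00624327 0.14155313] tray [array([ 0.73944509, -0.06395926,  0.005     ]), array([ 0.74415603, -0.0659488 ,  0.005     ])] brk [array([0.56863314, 0.02160971, 0.09      ]), array([0.56159599, 0.02224708, 0.09      ])] end [0.75869261 0.05956589 0.09532073] base [0.58924937 0.02309962 0.016     ]
handle->end angle 0.18387147551904498
[0.21816695 0.5853316  0.22183936] [ 1.77438232e-01  9.84131742e-01 -6.17423939e-04 -8.83678717e-05]
```

Call:
arm_command(
  moves=[-2.92, -1.86, 0, 0, -2.92, -1.86, 0, 0, -2.92, -1.86, 0, 0, -2.92, -1.86, 0, 0, -2.92, -1.86, 0, 0, -2.92, -1.86, 0, 0, -2.92, -1.86, 0, 0, -2.92, -1.86, 0, 0, -2.92, -1.86, 0, 0, -2.92, -1.86, 0, 0, -2.92, -1.86, 0, 0, -2.92, -1.86, 0, 0],
  fingers=55,
)

```text
time: 1.1
ee_pos: [0.4693, 0.2525, 0.2224]
eef_rot: [0.177, 0.984, -0.0, -0.0]
ft_force: [0.7, 1.6, 0.6]
width: 0.0478
grip_force: 0.0
```

Call:
arm_command(
  moves=[-2.92, -1.86, 0, 0, -2.92, -1.86, 0, 0, -2.92, -1.86, 0, 0, -2.92, -1.86, 0, 0, -2.92, -1.86, 0, 0, 0, 0, 0, 7, 0, 0, 0, 7, 0, 0, 0, 7, 0, 0, 0, 7, 0, 0, 0, 7, 0, 0, 0, 7, 0, 0, 0, 7],
)

```text
time: 2.1
ee_pos: [0.5727, 0.116, 0.2221]
eef_rot: [0.572, 0.82, -0.0, -0.0]
ft_force: [0.3, -0.2, -0.1]
width: 0.0478
grip_force: 0.0
```

Call:
arm_command(
  moves=[0, 0, 0, 7, 0, 0, 0, 7, 0, 0, 0, 7, 0, 0, 0, 7, 0, 0, 0, 7, 0, 0, 0, 7, 0, 0, 0, 7, 0, 0, 0, 7, 0, 0, 0, 7, 0, 0, 0, 7, 0, 0, 0, 7, 0, 0, 0, 7],
)

```text
time: 3.1
ee_pos: [0.5728, 0.116, 0.2222]
eef_rot: [0.974, 0.227, -0.0, 0.0]
ft_force: [0.6, -0.3, -0.3]
width: 0.0477
grip_force: 0.0
```

Call:
arm_command(
  moves=[0, 0, 0, 7, 0, 0, 0, 7, 0, 0, 0, 3, 0, 0, 0, 0, 0, 0, 0, 0],
)

```text
time: 3.52
ee_pos: [0.5728, 0.1161, 0.2223]
eef_rot: [0.996, 0.084, -0.0, 0.0]
ft_force: [0.4, -1.1, 0.2]
width: 0.0479
grip_force: 0.0
```

```bash
cat >> h.py <<'E'
def to_tool(p,s=None):
    s=s or r.read_state(); return R.from_quat(s["eef_rot"]).inv().apply(np.array(p)-s["ee_pos"])*100
def heady(s=None):
    s=s or r.read_state(); y=R.from_quat(s["eef_rot"]).as_matrix()[:,1]; return np.degrees(np.arctan2(y[1],y[0]))
def st():
    s=r.read_state(); print("t",round(s["time"],2),"p",np.round(s["ee_pos"],4),"head",round(heady(s),1),"F",np.round(s["ft_force"],1),"w",round(s["width"],4),"g",round(s["grip_force"],1),"q",np.round(s["joint_positions"],2))
E
python3 - <<'E'
from h import *
st();i=info("wrist");snap("wrist","w1");print(proj(i,[.574,.116,.110]),proj(i,[.472,.006,.142]))
import pickle;pickle.dump(i,open("w1.pkl","wb"))
E
```

```text
t 3.52 p [0.5728 0.1161 0.2223] head -80.3 F [ 0.4 -1.1  0.2] w 0.0479 g 0.0 q [-0.83  0.27  0.67  1.6  -0.17  1.32 -1.54]
(np.float64(285.2317059144809), np.float64(194.7654343450212)) (np.float64(403.30532571839234), np.float64(354.111297473542))
```

View pics/w1.png

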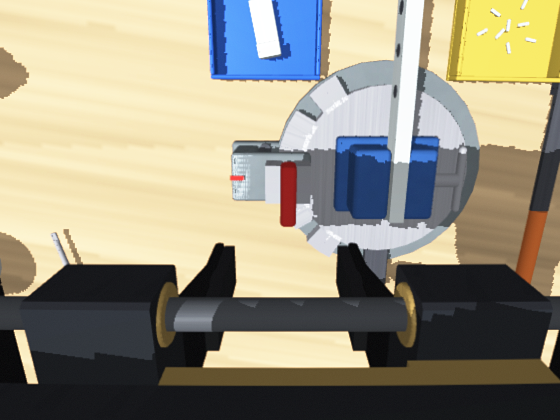

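The wrist view shows the knob bar at (288,194), upright in the image, so the heading agrees. The bracket centreline runs from (398,220) to about (411,0).

```bash
python3 - <<'E'
from h import *
import pickle;w=pickle.load(open("w1.pkl","rb"));s=info("scene");t=info("top")
k=tri([(w,288.5,195),(s,309.2,181.2),(t,241.7,197.9)]);print("knob",k, atz(w,288.5,195,.11),atz(w,288.5,195,.122))
a=atz(w,397.5,218,.09);b=atz(w,411,2,.09);d=b-a;print("brk",a,b,np.arctan2(d[1],d[0]))
a=atz(w,288.5,165,.12);b=atz(w,288.5,226,.12);d=a-b;print("bar",np.linalg.norm(d),np.arctan2(d[1],d[0]))
im=cv2.imread("pics/w1.png");hsv=cv2.cvtColor(im,cv2.COLOR_BGR2HSV)
m=((hsv[...,0]<8)|(hsv[...,0]>172))&(hsv[...,1]>150)&(hsv[...,2]>60)
m[:, :260]=0;m[:,330:]=0;v,u=np.nonzero(m[140:240]);print(u.min(),u.max(),v.min()+140,v.max()+140)
print(cv2.minAreaRect(np.c_[u,v+140].astype(np.float32)))
for rr in (170,195,220): print([tuple(x) for x in im[rr,278:300:2]])
# rim circle: left/right/top extents at z=.016
for u,v in((478,160),(388,61)): print(atz(w,u,v,.016))
E
```

```text
knob [0.57578558 0.11481508 0.10901556] [0.57423233 0.11353449 0.11      ] [0.57768841 0.11423038 0.122     ]
brk [0.56406984 0.01996565 0.09      ] [0.72314633 0.05120164 0.09      ] 0.1938914778700253
bar 0.04635604607050379 0.17108583099297783
281 296 162 226
((288.5, 194.0), (64.0, 15.0), 90.0)
[(np.uint8(231), np.uint8(226), np.uint8(222)), (np.uint8(122), np.uint8(117), np.uint8(151)), (np.uint8(25), np.uint8(27), np.uint8(138)), (np.uint8(29), np.uint8(31), np.uint8(146)), (np.uint8(30), np.uint8(31), np.uint8(146)), (np.uint8(30), np.uint8(31), np.uint8(146)), (np.uint8(30), np.uint8(31), np.uint8(147)), (np.uint8(29), np.uint8(31), np.uint8(146)), (np.uint8(28), np.uint8(29), np.uint8(140)), (np.uint8(50), np.uint8(50), np.uint8(113)), (np.uint8(118), np.uint8(114), np.uint8(111))]
[(np.uint8(232), np.uint8(227), np.uint8(222)), (np.uint8(125), np.uint8(120), np.uint8(154)), (np.uint8(24), np.uint8(25), np.uint8(138)), (np.uint8(30), np.uint8(32), np.uint8(147)), (np.uint8(31), np.uint8(33), np.uint8(149)), (np.uint8(31), np.uint8(33), np.uint8(148)), (np.uint8(30), np.uint8(32), np.uint8(148)), (np.uint8(30), np.uint8(31), np.uint8(146)), (np.uint8(25), np.uint8(27), np.uint8(137)), (np.uint8(82), np.uint8(79), np.uint8(112)), (np.uint8(121), np.uint8(116), np.uint8(113))]
[(np.uint8(180), np.uint8(228), np.uint8(244)), (np.uint8(69), np.uint8(91), np.uint8(155)), (np.uint8(28), np.uint8(29), np.uint8(138)), (np.uint8(29), np.uint8(31), np.uint8(147)), (np.uint8(29), np.uint8(30), np.uint8(147)), (np.uint8(30), np.uint8(31), np.uint8(146)), (np.uint8(31), np.uint8(32), np.uint8(146)), (np.uint8(28), np.uint8(30), np.uint8(144)), (np.uint8(22), np.uint8(22), np.uint8(135)), (np.uint8(219), np.uint8(209), np.uint8(209)), (np.uint8(231), np.uint8(226), np.uint8(223))]
[ 0.61453117 -0.07143378  0.016     ]
[0.68905939 0.03974717 0.016     ]
```

Knob is at about (0.5765, 0.1145) with its top at 0.12, fixture yaw about 0.18, and the axis at about (0.592, 0.026), which agrees with the handle and tray. Descending to grip.

Call:
arm_command(
  moves=[0.32, 0.22, 4, 0, 0, 0, 4, 0, 0, 0, 3, 0, 0, 0, 1.9, 0, 0, 0, 0, 0, 0, 0, 0, 0],
)

```text
time: 4.07
ee_pos: [0.5761, 0.1141, 0.0933]
eef_rot: [0.996, 0.084, -0.001, 0.0]
ft_force: [0.3, 0.1, 0.6]
width: 0.048
grip_force: 0.0
```

Call:
arm_command(
  moves=[0, 0, 0, 0, 0, 0, 0, 0, 0, 0, 0, 0, 0, 0, 0, 0, 0, 0, 0, 0, 0, 0, 0, 0, 0, 0, 0, 0, 0, 0, 0, 0],
  fingers=0,
  squeeze=35,
)

```text
time: 4.73
ee_pos: [0.5766, 0.1149, 0.0938]
eef_rot: [0.997, 0.084, 0.0, -0.0]
ft_force: [0.1, 2.2, 2.2]
width: 0.0115
grip_force: 35.0
```

Call:
arm_command(
  moves=[0, 0, -0.3, 0, 0, 0, -0.3, 0, 0, 0, -0.4, 0, 0, 0, -0.4, 0, 0, 0, -0.4, 0, 0, 0, 0, 0, 0, 0, 0, 0],
)

```text
time: 5.32
ee_pos: [0.5762, 0.1148, 0.1109]
eef_rot: [0.997, 0.084, -0.0, -0.0]
ft_force: [4.3, 3.7, -12.1]
width: 0.0117
grip_force: 35.0
```

Call:
arm_command(
  moves=[0, 0, -0.15, 0, 0, 0, 0, -7, 0, 0, 0, -7, 0, 0, 0, -7, 0, 0, 0, -7, 0, 0, 0, -7, 0, 0, 0, -7, 0, 0, 0, -7, 0, 0, 0, -7, 0, 0, 0, -7, 0, 0, 0, -7, 0, 0, 0, -6],
)

```text
time: 6.32
ee_pos: [0.5753, 0.1156, 0.1118]
eef_rot: [0.731, 0.682, -0.001, -0.001]
ft_force: [-0.3, 5.9, -12.2]
width: 0.0119
grip_force: 35.0
```

Call:
arm_command(
  moves=[0, 0, 0, 0, 0, 0, 0, 0, 0, 0, 0.2, 0, 0, 0, 0.2, 0, 0, 0, 0.1, 0],
)

```text
time: 6.73
ee_pos: [0.5756, 0.1158, 0.1077]
eef_rot: [0.734, 0.68, -0.0, -0.001]
ft_force: [-5.5, 5.3, 5.9]
width: 0.0119
grip_force: 35.0
```

```bash
python3 -c "
from h import *
st();print(r.read_state()['torque'])"
```

```text
t 6.73 p [0.5756 0.1158 0.1077] head -4.4 F [-5.5  5.3  5.9] w 0.0119 g 35.0 q [-0.61  0.35  0.4   1.72 -0.15  1.1  -0.23]
[ 1.13804565  1.23528212 -0.02268901]
```

The knob rests on the collar at 14 mm lift, twisted about 1.33. Releasing it, rising, and moving over the handle.

Call:
arm_command(
  moves=[0, 0, 0, 0, 0, 0, 0, 0, 0, 0, 0, 0, 0, 0, 0, 0, 0, 0, -2, 0, 0, 0, -3, 0, 0, 0, -3.4, 0, 0, 0, -3, 0],
  fingers=50,
)

```text
time: 7.4
ee_pos: [0.5766, 0.1137, 0.224]
eef_rot: [0.734, 0.679, 0.0, 0.0]
ft_force: [0.6, 0.7, -1.3]
width: 0.0428
grip_force: 0.0
```

Call:
arm_command(
  moves=[-2.9, -2.3, 0, 0, -2.9, -2.3, 0, 0, -2.9, -2.3, 0, 0, -3.0, -2.4, 0, 0, 0, 0, 0, 0, 0, 0, 0, 0],
  fingers=65,
)

```text
time: 7.9
ee_pos: [0.474, 0.0031, 0.2227]
eef_rot: [0.735, 0.678, 0.001, -0.0]
ft_force: [0.9, 1.1, -0.1]
width: 0.0563
grip_force: 0.0
```

```bash
python3 - <<'E'
from h import *
import pickle
st();i=info("wrist");snap("wrist","w2");pickle.dump(i,open("w2.pkl","wb"))
print(proj(i,[.474,.0057,.142]),proj(i,[.5762,.115,.124]))
E
```

```text
t 7.9 p [0.474  0.0031 0.2227] head -4.6 F [ 0.9  1.1 -0.1] w 0.0563 g 0.0 q [-0.58 -0.03  0.47  1.87  0.01  1.3  -0.19]
(np.float64(285.25148699642824), np.float64(205.5307199493831)) (np.float64(431.4985138565154), np.float64(21.18372931259563))
```

View pics/w2.png

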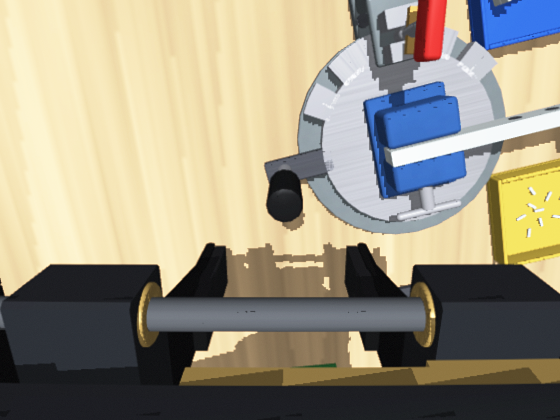

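The handle's top is at (285,205), as predicted, and the knob stays out, twisted, at (430,25). Descending onto the handle.

Call:
arm_command(
  moves=[0.26, 0, 4, 0, 0, 0, 4, 0, 0, 0, 3, 0, 0, 0, 1.7, 0, 0, 0, 0, 0, 0, 0, 0, 0],
)

```text
time: 8.45
ee_pos: [0.4751, 0.0079, 0.0948]
eef_rot: [0.734, 0.679, -0.001, -0.0]
ft_force: [0.6, 0.2, 1.0]
width: 0.0562
grip_force: 0.0
```

Call:
arm_command(
  moves=[0, 0, 0, 0, 0, 0, 0, 0, 0, 0, 0, 0, 0, 0, 0, 0, 0, 0, 0, 0, 0, 0, 0, 0],
  fingers=0,
  squeeze=12,
)

```text
time: 8.95
ee_pos: [0.4736, 0.0075, 0.0951]
eef_rot: [0.734, 0.679, -0.001, -0.001]
ft_force: [-0.6, 1.0, 7.1]
width: 0.0259
grip_force: 12.0
```

```bash
python3 - <<'E'
from h import *
st()
s=r.read_state();T=R.from_quat(s["eef_rot"]).as_matrix()
p0=s["ee_pos"];psi=.18
for A in ([.5927,.0264],None):
    A=np.array(A) if A else p0[:2]+.118*np.array([np.cos(psi),np.sin(psi)])
    print(A);prev=p0[:2]
    rel=p0[:2]-A
    out=[]
    for k in range(1,11):
        c,q=np.cos(-.07*k),np.sin(-.07*k)
        p=A+np.array([[c,-q],[q,c]])@rel
        d=T.T@np.r_[p-prev,0]*100;prev=p;out+=[round(d[0],2),round(d[1],2)]
    print(out,p)
E
```

```text
t 8.95 p [0.4736 0.0075 0.0951] head -4.4 F [-0.6  1.   7.1] w 0.0259 g 12.0 q [-0.56  0.12  0.48  2.02 -0.06  1.02 -0.13]
[0.5927 0.0264]
[np.float64(0.83), np.float64(-0.17), np.float64(0.84), np.float64(-0.11), np.float64(0.84), np.float64(-0.05), np.float64(0.84), np.float64(0.01), np.float64(0.84), np.float64(0.07), np.float64(0.83), np.float64(0.13), np.float64(0.82), np.float64(0.18), np.float64(0.81), np.float64(0.24), np.float64(0.79), np.float64(0.3), np.float64(0.77), np.float64(0.35)] [0.48940202 0.08863249]
[0.58969563 0.02857714]
[np.float64(0.81), np.float64(-0.18), np.float64(0.82), np.float64(-0.13), np.float64(0.82), np.float64(-0.07), np.float64(0.83), np.float64(-0.01), np.float64(0.82), np.float64(0.05), np.float64(0.82), np.float64(0.1), np.float64(0.81), np.float64(0.16), np.float64(0.8), np.float64(0.22), np.float64(0.78), np.float64(0.27), np.float64(0.76), np.float64(0.33)] [0.48729297 0.087209  ]
```

Call:
arm_command(
  moves=[0.81, -0.18, 0, 0, 0.82, -0.12, 0, 0, 0.83, -0.06, 0, 0, 0.83, 0, 0, 0, 0.83, 0.06, 0, 0, 0.82, 0.11, 0, 0, 0.81, 0.17, 0, 0, 0.8, 0.23, 0, 0, 0.78, 0.28, 0, 0, 0.76, 0.33, 0, 0, 0, 0, 0, 0, 0, 0, 0, 0],
)

```text
time: 9.95
ee_pos: [0.486, 0.091, 0.0948]
eef_rot: [0.733, 0.68, -0.001, -0.003]
ft_force: [-18.6, 10.5, 12.6]
width: 0.0255
grip_force: 12.2
```

```bash
python3 - <<'E'
from h import *
st()
s=r.read_state();p=s["ee_pos"][:2];p0=np.array([.4736,.0075])
for A in ([.5927,.0264],[.5897,.0286]):
    a=p0-A;b=p-A;print(np.linalg.norm(a),np.linalg.norm(b),np.arctan2(a[0]*b[1]-a[1]*b[0],a@b))
im=snap("top","t3");cv2.imwrite("pics/c3.png",cv2.resize(im[125:250,205:345],(672,600),interpolation=cv2.INTER_CUBIC))
E
```

```text
t 9.95 p [0.486  0.091  0.0948] head -4.3 F [-18.6  10.5  12.6] w 0.0255 g 12.2 q [-0.65  0.17  0.41  1.97 -0.08  1.03 -0.28]
0.12059029811722001 0.12471316673153661 -0.7019841471296296
0.11800177964759682 0.12100783685075728 -0.7216776620674379
```

View pics/c3.png

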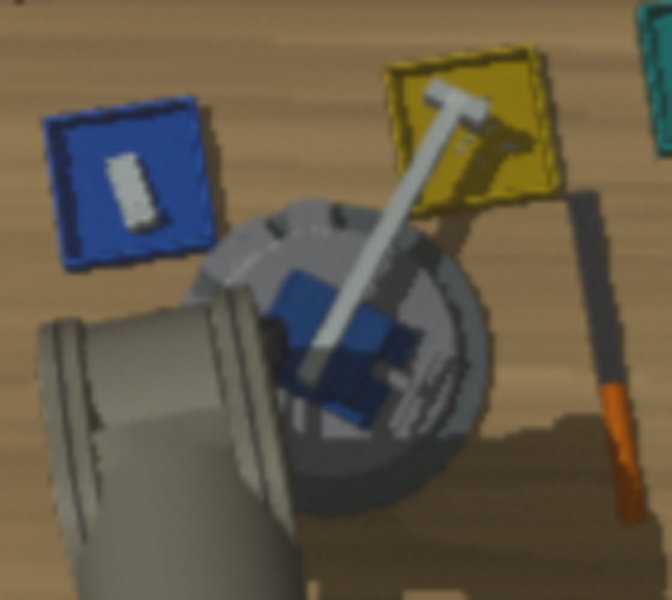

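The bracket end (455,105) is now over the yellow tray. Measuring how far it swung, from the bracket lines before and after.

```bash
python3 - <<'E'
from h import *
t=info("top");T=lambda x,y:atz(t,205+x/4.8-.4,125+y/4.8-.4,.09)[:2]
# refine: pixels that are bright and unsaturated -> line fit, full-res subpixel
def line(f,seeds):
    im=cv2.imread(f)[125:250,205:345];im=cv2.resize(im,(672,600),interpolation=cv2.INTER_CUBIC).astype(int)
    a,b=map(np.array,seeds);d=(b-a)/np.linalg.norm(b-a);n=np.array([-d[1],d[0]]);P=[]
    for k in np.linspace(.15,.85,60):
        c=a+k*(b-a);o=np.arange(-22,23)
        q=[im[int(round((c+j*n)[1])),int(round((c+j*n)[0]))] for j in o]
        w=np.array([max(0,x.min()-118) for x in q],float)
        if w.sum()>50: P.append(c+n*(w*o).sum()/w.sum())
    W=np.array([T(*p) for p in P]);c=W.mean(0);v=np.linalg.svd(W-c)[2][0];v*=np.sign(v[0])
    print(len(P),c,np.arctan2(v[1],v[0]),np.std((W-c)@[-v[1],v[0]]));return c,v
c1,v1=line("pics/top0.png",[(334,382),(287,80)])
c2,v2=line("pics/t3.png",[(310,370),(452,110)])
A=np.linalg.solve(np.c_[v1,-v2],c2-c1);print("axis",c1+A[0]*v1,"dpsi",np.arctan2(*v2[::-1])-np.arctan2(*v1[::-1]))
E
```

```text
60 [0.65561733 0.03781589] 0.17309463662633573 0.0002517579467120032
60 [ 0.65069093 -0.00508976] -0.48140250022607517 0.0003487111978206043
axis [0.59038982 0.02641122] dpsi -0.6544971368524108
```

Swung −0.654 so far, and about 0.046 rad more is needed (~5.4 mm at the handle).

Call:
arm_command(
  moves=[0.18, 0.04, 0, 0, 0.18, 0.04, 0, 0, 0.2, 0.04, 0, 0, 0, 0, 0, 0, 0, 0, 0, 0],
)

```text
time: 10.42
ee_pos: [0.4882, 0.0954, 0.0949]
eef_rot: [0.733, 0.68, -0.001, -0.003]
ft_force: [-13.3, 8.3, 8.3]
width: 0.0257
grip_force: 12.2
```

```bash
cat > br.py <<'E'
from h import *
def ang(f,psi=-.52,A=(.5904,.0264)):
    t=info("top");im=cv2.imread(f)[125:250,205:345];im=cv2.resize(im,(672,600),interpolation=cv2.INTER_CUBIC).astype(int)
    px=lambda p:(np.array(proj(t,[*p,.09]))+.4-[205,125])*4.8
    u=np.array([np.cos(psi),np.sin(psi)]);a,b=px(np.array(A)),px(np.array(A)+.15*u)
    d=(b-a)/np.linalg.norm(b-a);n=np.array([-d[1],d[0]]);W=[]
    for k in np.linspace(.1,.95,60):
        c=a+k*(b-a);o=np.arange(-26,27)
        w=np.array([max(0,im[int(round((c+j*n)[1])),int(round((c+j*n)[0]))].min()-118) for j in o],float)
        if w.sum()>50:
            p=c+n*(w*o).sum()/w.sum();W.append(atz(t,205+p[0]/4.8-.4,125+p[1]/4.8-.4,.09)[:2])
    W=np.array(W);c=W.mean(0);v=np.linalg.svd(W-c)[2][0];v*=np.sign(v[0]);return len(W),np.arctan2(v[1],v[0])-.1731
E
python3 - <<'E'
from br import *
st();snap("top","t4");print(ang("pics/top0.png",.17),ang("pics/t3.png",-.48),ang("pics/t4.png"))
E
```

```text
t 10.42 p [0.4882 0.0954 0.0949] head -4.3 F [-13.3   8.3   8.3] w 0.0257 g 12.2 q [-0.66  0.17  0.41  1.96 -0.09  1.03 -0.28]
(60, np.float64(6.783216111147516e-05)) (60, np.float64(-0.65694065567188)) (60, np.float64(-0.6959347806646431))
```

Call:
arm_command(
  moves=[0, 0, 0, 0, 0, 0, 0, 0, 0, 0, 0, 0, 0, 0, 0, 0, 0, 0, -2, 0, 0, 0, -3, 0, 0, 0, -3.5, 0, 0, 0, 0, 0],
  fingers=52,
)

```text
time: 11.13
ee_pos: [0.4941, 0.0933, 0.1861]
eef_rot: [0.734, 0.679, 0.004, 0.002]
ft_force: [1.1, 0.2, 0.9]
width: 0.0447
grip_force: 0.0
```

Call:
arm_command(
  moves=[0.9, 2.9, 0, 0, 0.9, 2.9, 0, 0, 0.8, 2.8, 0, 0, 0, 0, 0, 0, 0, 0, 0, 0],
)

```text
time: 11.55
ee_pos: [0.5795, 0.112, 0.179]
eef_rot: [0.734, 0.679, -0.001, 0.0]
ft_force: [-0.7, -0.1, -0.1]
width: 0.045
grip_force: 0.0
```

```bash
python3 - <<'E'
from br import *
import pickle
st();snap("top","t5");print(ang("pics/t5.png"))
print("to knob",to_tool([.5762,.1150,.108]))
i=info("wrist");im=snap("wrist","w5");print([proj(i,[.5762,.115,.136])])
hsv=cv2.cvtColor(im,cv2.COLOR_BGR2HSV);m=(((hsv[...,0]<8)|(hsv[...,0]>172))&(hsv[...,1]>150)&(hsv[...,2]>60)).astype(np.uint8)
n,l,s,c=cv2.connectedComponentsWithStats(m);
for k in range(1,n):
    if s[k,4]>200: print(s[k],c[k],atz(i,*c[k],.136),cv2.minAreaRect(np.argwhere(l==k)[:,::-1].astype(np.float32)))
E
```

```text
t 11.55 p [0.5795 0.112  0.179 ] head -4.5 F [-0.7 -0.1 -0.1] w 0.045 g 0.0 q [-0.63  0.29  0.44  1.64 -0.13  1.24 -0.25]
(23, np.float64(-0.6776042870020209))
to knob [ 0.3135489  -0.27789868  7.14163165]
[(np.float64(281.04843137207274), np.float64(224.31066197215205))]
[ 269  179   21   81 1574] [279.43773825 219.27064803] [0.57552777 0.11817389 0.136     ] ((279.0, 219.0), (80.0, 20.0), 90.0)
```

Call:
arm_command(
  moves=[0.4, -0.3, 2, 0, 0, 0, 2.5, 0, 0, 0, 2.6, 0, 0, 0, 0, 0, 0, 0, 0, 0],
)

```text
time: 12.07
ee_pos: [0.5749, 0.1161, 0.109]
eef_rot: [0.734, 0.679, -0.001, -0.0]
ft_force: [0.2, -0.5, 0.6]
width: 0.0449
grip_force: 0.0
```

Call:
arm_command(
  moves=[0, 0, 0, 0, 0, 0, 0, 0, 0, 0, 0, 0, 0, 0, 0, 0, 0, 0, 0, 0, 0, 0, 0, 0, 0, 0, -0.2, 0, 0, 0, -0.2, 0, 0, 0, -0.15, 0, 0, 0, 0, 0],
  fingers=0,
  squeeze=35,
)

```text
time: 12.9
ee_pos: [0.5754, 0.1167, 0.1139]
eef_rot: [0.734, 0.679, -0.001, -0.0]
ft_force: [-0.1, 1.1, -12.3]
width: 0.0119
grip_force: 35.0
```

Gripped and lifted clear of the collar. Twisting back by 77°, then lowering.

Call:
arm_command(
  moves=[0, 0, 0, 7, 0, 0, 0, 7, 0, 0, 0, 7, 0, 0, 0, 7, 0, 0, 0, 7, 0, 0, 0, 7, 0, 0, 0, 7, 0, 0, 0, 7, 0, 0, 0, 7, 0, 0, 0, 7, 0, 0, 0, 6, 0, 0, 0, 0],
)

```text
time: 13.9
ee_pos: [0.5767, 0.1153, 0.1144]
eef_rot: [0.997, 0.08, 0.001, 0.001]
ft_force: [6.3, -1.6, -12.3]
width: 0.0119
grip_force: 35.0
```

```bash
python3 -c "
from h import *
st();print(r.read_state()['torque'])"
```

```text
t 13.9 p [0.5767 0.1153 0.1144] head -80.9 F [  6.3  -1.6 -12.3] w 0.0119 g 35.0 q [-0.81  0.38  0.65  1.72 -0.25  1.12 -1.49]
[-0.5645974  -1.14159975  0.04493155]
```

Call:
arm_command(
  moves=[0, 0, 0.3, 0, 0, 0, 0.3, 0, 0, 0, 0.3, 0, 0, 0, 0.3, 0, 0, 0, 0.3, 0, 0, 0, 0.3, 0, 0, 0, 0, 0, 0, 0, 0, 0],
)

```text
time: 14.57
ee_pos: [0.5768, 0.1154, 0.0965]
eef_rot: [0.997, 0.083, 0.001, 0.001]
ft_force: [4.8, -2.5, -10.9]
width: 0.0118
grip_force: 35.0
```

Call:
arm_command(
  moves=[0, 0, 0.15, 0, 0, 0, 0, 0, 0, 0, 0, 0],
)

```text
time: 14.82
ee_pos: [0.5768, 0.1155, 0.0955]
eef_rot: [0.997, 0.083, 0.001, 0.0]
ft_force: [4.5, -3.4, -5.9]
width: 0.0116
grip_force: 35.0
```

Call:
arm_command(
  moves=[0, 0, 0, 0, 0, 0, 0, 0, 0, 0, 0, 0, 0, 0, 0, 0, 0, 0, 0, 0, 0, 0, -3, 0, 0, 0, -3, 0, 0, 0, -3.5, 0, 0, 0, -3.5, 0, 0, 0, 0, 0],
  fingers=50,
)

```text
time: 15.65
ee_pos: [0.5789, 0.1168, 0.2321]
eef_rot: [0.997, 0.083, 0.005, -0.002]
ft_force: [1.1, -0.9, 0.3]
width: 0.0432
grip_force: 0.0
```

```bash
python3 - <<'E'
from br import *
st();i=info("wrist");w=snap("wrist","w6")
print("home top",proj(i,[.5765,.1148,.122]),"10mm out",proj(i,[.5765,.1148,.132]))
hsv=cv2.cvtColor(w,cv2.COLOR_BGR2HSV);m=(((hsv[...,0]<8)|(hsv[...,0]>172))&(hsv[...,1]>150)&(hsv[...,2]>60)).astype(np.uint8)
n,l,s,c=cv2.connectedComponentsWithStats(m)
for k in range(1,n):
    if s[k,4]>200: print(s[k],c[k])
sc=snap("scene","s6");a=cv2.resize(sc[165:265,250:370],(600,500),interpolation=cv2.INTER_CUBIC);cv2.imwrite("pics/c6.png",np.hstack([a,np.zeros((500,1,3),np.uint8)]))
snap("top","t6");print(ang("pics/t6.png"))
si=info("scene")
for z in(.11,.12):print("scene",proj(si,[.5765,.1148,z]))
for f in("scene0","s6"):
    h=cv2.cvtColor(cv2.imread(f"pics/{f}.png"),cv2.COLOR_BGR2HSV)[165:200,295:325]
    m=((h[...,0]<8)|(h[...,0]>172))&(h[...,1]>150)&(h[...,2]>60);v,u=np.nonzero(m);print(f,len(u),u.mean()+295,v.mean()+165)
E
```

```text
t 15.65 p [0.5789 0.1168 0.2321] head -80.5 F [ 1.1 -0.9  0.3] w 0.0432 g 0.0 q [-0.84  0.28  0.69  1.58 -0.18  1.34 -1.53]
home top (np.float64(287.304105971993), np.float64(201.91542067959034)) 10mm out (np.float64(287.3416940380433), np.float64(205.89446147151529))
[281 169  15  62 889] [287.79415073 199.05399325]
(52, np.float64(-0.7093157340662506))
scene (np.float64(308.9929857281438), np.float64(180.82354073797296))
scene (np.float64(309.0733191824958), np.float64(178.6304971165069))
scene0 31 307.35483870967744 179.61290322580646
s6 22 306.1363636363636 179.36363636363637
```

View pics/c6.png

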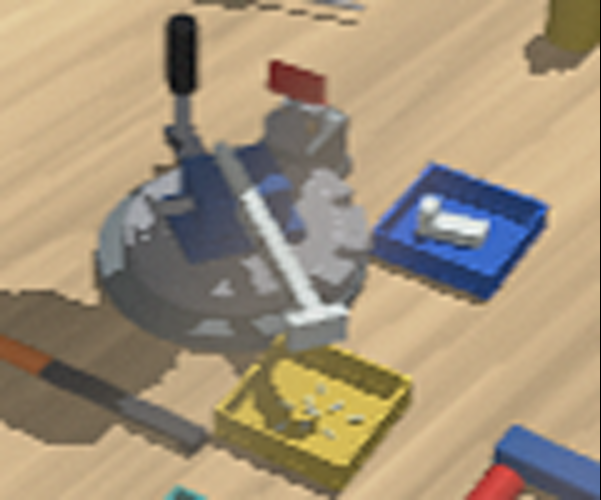

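The knob is back at its starting place (298,82) and the bracket end hangs over the yellow tray. I'll take the hand away and compare the knob height with the first picture at subpixel level.

Call:
arm_command(
  moves=[0, 0, -3, 0, 0, 0, -3, 0, -3, 0, -1, 0, -3, 0, 0, 0, -3, 0, 0, 0, 0, 0, 0, 0, 0, 0, 0, 0, 0, 0, 0, 0],
)

```text
time: 16.47
ee_pos: [0.4872, 0.102, 0.2944]
eef_rot: [0.996, 0.084, -0.0, -0.0]
ft_force: [0.8, 0.1, -0.6]
width: 0.0432
grip_force: 0.0
```

```bash
python3 - <<'E'
from br import *
st();s=snap("scene","s7");snap("top","t7");print(ang("pics/t7.png"))
def rb(f):
    a=cv2.imread(f"pics/{f}.png").astype(float)[174:190,301:318]
    w=a[...,2]/(a.sum(2)+1)-.45;w[w<0]=0;w/=w.max()
    v,u=np.mgrid[174:190,301:318];return (w*u).sum()/w.sum(),(w*v).sum()/w.sum()
print([rb(f) for f in("scene0","s6","s7")])
E
```

```text
t 16.47 p [0.4872 0.102  0.2944] head -80.4 F [ 0.8  0.1 -0.6] w 0.0432 g 0.0 q [-0.96 -0.01  0.67  1.7   0.01  1.45 -1.7 ]
(60, np.float64(-0.6999199621471727))
[(np.float64(307.9665852141241), np.float64(180.05277794242127)), (np.float64(307.60690744966263), np.float64(180.37304041062686)), (np.float64(307.96623127673695), np.float64(180.03440197016184))]
```

The knob is within 0.1 mm of its home height (180.03 against 180.05 px) and the vise is at −0.700 rad. Handing in.

```bash
python3 -c "
from bench import r
print(r.close_job())"
```

```text
the job is handed in; nothing more can be done
None
```

The vise is swung to −0.70 rad and locked there, with the bracket end over the yellow tray, the plunger fully home by camera, the hand clear, and the job handed in at about 16.5 s; its verdict was not reported.

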